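# Set a stop pin in the wire-bending jig with sprung tongs

### The job

Take the sprung tongs from their wooden stand and with them move the square-headed stop pin from the pin rest to the bore of the bending jig, its head square with the jig's edges. Push it down past the sprung catches until you feel it bottom on the hidden depth stop, bed it there with a push of about 15 N (never above 24 N), then let go of it and hang the tongs back in the stand. The pin has been degreased, so do not touch it with the gripper itself, and leave the other pins, the mug and the cog alone.

Things in the scene. Friction and masses are not known exactly. Their poses are not given: they have to be found in the camera images.
- tongs: Parallel-action sprung steel tongs, 110 g, 106 mm tall, hanging upright, tips down. Two flat upright arms 24 mm wide (x), 5 mm thick (y), z = -55 (tips) to +44 mm, outer faces 45 mm apart when free. Origin: midway between the arms at the undersides of the two finger rests; z up, arms close along y; a half turn about z looks the same. The bow on top ends at z = 51 mm.
- tongs_grip (a point): Where to grip the tongs from above, along y: between the arms, at z = +25 mm of the tongs, same axes. Below it on each arm a finger rest, a ledge z = 0 to 4 mm, 26 mm wide, stands 12 mm out: fingertips go just above it. Each arm slides in up to 9 mm; springs push each out with 5 N free, 0.5 N more per mm. Squeezed to about 41 mm over the arms, they are carried open.
- tongs_tips (a point): Midway between the jaw tips, z = -55 mm of the tongs, same axes. The jaw faces, the arms' inner faces, are 8 mm high and 35 mm apart when free (always 10 mm less than over the arms). Just above them (8 to 16 mm over the tips) a step on each arm stands 4 mm further in: it comes over the top of a gripped head and can push it down.
- pin: The square-headed stop pin, steel, about 65 g, standing upright in one of the three holes of the pin rest (which one varies). Origin: centre of its foot, z up. Round shank 14 mm in diameter, 36 mm long, its lowest 6 mm tapering to 9 mm at the foot; above it, z = 36 to 47 mm, a square head 22 x 22 mm with sides along x and y. In the rest its head's underside is 7 mm above the wood.
- pin_round: Bystander: like the pin but with a round flat head, 24 mm in diameter, 11 mm high. Stands in another hole of the rest. Origin: centre of its foot.
- pin_dome: Bystander: like the pin but with a round domed head, 20 mm in diameter, 14 mm high. Stands in another hole of the rest. Origin: centre of its foot.
- rack: Pin rest: fixed wooden block 175 x 60 x 40 mm (x, y, z) with three holes 17.5 mm wide, 29 mm deep, at x = -55, 0 and +55 mm. Origin: centre of its underside.
- jig: Bending jig: fixed metal block 120 x 110 x 44 mm (x, y, z); one bore 15 mm in diameter through its middle; a fence bar 14 mm high along the +x edge (x = 48 to 56 mm) and two posts 14 mm high at x = -42, y = +-40 mm. Origin: centre of its underside. Edges along x and y.
- jig_mouth (a point): Centre of the bore's mouth, on the jig's top, z up. About 6 mm down, two weak sprung catches squeeze the shank: passing them takes up to about 6 N, their friction then holds the pin. Below is a rigid depth stop, out of sight, set anywhere from 13 to 32 mm below the mouth, so the head's underside ends 4 to 23 mm above the jig's top.
- stand: Tongs stand: fixed wooden frame 60 x 96 mm (x, y) and 70 mm high on a foot 90 x 110 x 6 mm, with an upright slot 36 mm (x) by 52 mm (y) in its middle. The tongs hang in the slot, their finger rests on the two side blocks' tops, their y along the stand's y. Origin: centre of its underside.
- stand_top (a point): Centre of the slot, level with the tops of the side blocks (70 mm above the bench), z up: where the tongs' origin lies when they hang in the stand.
- mug: Bystander: white mug, 80 mm wide, 95 mm high. Origin: centre of its underside.
- cog: Bystander: dark steel cog ring, about 76 mm wide, 10 mm high, lying flat. Origin: centre of its underside.
There are look-alikes about, which are no part of the job. What is shaped like the jig but turquoise is not meant. Leave any yellow look-alike of the tongs alone.

How it is judged (in metres and radians):
On the way, in this order (a step that is already met when the one before it is completed fails the run):
1. the square-headed pin is lifted clear of the rest, gripped in the tongs (contact force between pin and tongs above 1 N and height (world z) of pin above 0.04 m), for 0.2 s.
2. the pin is bedded: in the bore, foot at least 12 mm below the mouth, pushed on the stop with more than 12 N (z of pin in the frame of jig_mouth below -0.012 m and horizontal distance between pin and jig_mouth below 0.003 m and contact force between pin and jig above 12 N), for 0.1 s.
At the end, for the whole second after the job is handed in: The pin stands in the jig's bore, foot at least 12 mm below the mouth and within 3 mm of its axis, upright within 0.17 rad, head square with the jig within 0.17 rad, at rest and let go; the tongs hang still in the stand, origin within 12 mm of stand_top, upright within 0.15 rad (z of pin in the frame of jig_mouth below -0.012 m and horizontal distance between pin and jig_mouth below 0.003 m and angle between pin's own z axis and vertical below 0.17 rad and (angle between the x axis of pin and the x axis of jig, either way round below 0.17 rad or angle between the x axis of pin and the y axis of jig, either way round below 0.17 rad) and linear speed of each of pin, tongs below 0.02 m/s and contact force between pin and tongs below 0.1 N and distance between tongs and stand_top below 0.012 m and angle between tongs's own z axis and vertical below 0.15 rad); the robot touches nothing.
It fails at once if the pin is pushed against the jig with more than 24 N (contact force between pin and jig above 24 N).
It fails at once if the gripper or arm touches the square-headed pin (contact force between any of the fingers, the arm and pin above 0.5 N).
It fails at once if a bystander (other pin, mug or cog) is moved more than 15 mm (distance of any of pin_round, pin_dome, mug, cog from where it was at the start of the episode above 0.015 m).
It also fails if it takes over 61 s, if anything falls off the work surface, if the arm or the gripper's body presses on something with over 40 N, if the wrist force passes 120 N, or if a joint passes its speed limit or range.

### The arm

A 7-joint arm with a two-finger parallel gripper is mounted at the origin on the work surface. World frame = base frame: x ahead of the robot, y to its left, z up, the work surface at z = 0. Lengths are in mm, angles in rad, forces in N, time in s.
With the tool pointing down it reaches from about 425 to 950 mm from the base axis. Payload 4.7 kg.
Tool frame: the origin (TCP) lies at the centre of the arm's flange, where the gripper is bolted on; the fingertips stand 182 mm ahead of it and the grasp point (between the pads) lies 164 mm ahead of it; z points along the fingers, y is the line along which they close (so a half turn about z gives the same grasp; the last joint's range is limited). The gripper opens to 87 mm and grips with 3 to 60 N. Pads are 19 mm wide; open, the fingers measure 117 mm over their backs; the gripper's body (75 mm by 190 mm) begins 51 mm behind the grasp point.
Start: joints at [1.073, 0.469, -0.049, 1.532, 0.024, 1.141, -0.082], TCP at [305.01, -602.162, 404.773] pointing down, gripper open.
Joint ranges: [-2.59, 2.59], [-0.33, 1.99], [-1.39, 1.29], [0.1, 2.45], [-1.04, 4.18], [0.21, 1.99], [-2.66, 2.66]. Speed limits (rad/s): [2.57, 2.57, 3.14, 3.14, 3.14, 3.14, 3.14].

### API

Orientations are given as a unit quaternion [x, y, z, w].
In Python, from bench import telemetry, imaging, bot gives the robot as it stands.
- The arm moves only by the tool apply_moves, never from a script. Its argument "commands" is a list that holds one entry, the list of rows, each a list of 7 numbers: the shift along the tool's x, y, z in mm, then the turn, a rotation vector about the tool's x, y, z in degrees, then the closure, from 0 (fully open) to 1 (shut). A call has 1 to 20 rows; each row shifts and turns the commanded pose from where the row before left it, along the tool's axes as they then stand; what a row does not reach is not made up. A row lasts 1/8 s, in which the tool goes at most 62.5 mm and 10.7 degrees, less where a joint would pass 70% of its speed; a pose out of reach is approached as far as the arm can. A call is refused whole if a number of a shift passes 62.5 or a number of a turn 10.7, either way. A call with a gripper value outside its range is refused whole. The fingers move at their own pace and stop on an object; "newtons" is the grip in N (left out, the last holds). Time passes only in rows, so rows that do not move let the fingers close. It gives the time, the measured TCP pose, the force, the opening and the grip force at its end, in the units of the state.
- telemetry.read_state(): the state, without advancing time (a new reading comes with each control period).
- imaging.get_image(name): name is "side" or "top"; returns the picture (480x640x3 uint8, red, green, blue); there is no depth.
- imaging.camera_model(name): a dict with "mtx" (3x3 intrinsics, pixels), "R" (3x3) and "t" (3): a world point X has camera coordinates R X + t. Camera axes: x right, y down, z forward; pixel columns grow to the right and rows downward; lengths in mm; the calibration is good to about 2 mm. A picture is of the moment at which its call begins. camera_model takes no time and is no camera call.
- bot.close_job(): hands the job in; it is judged then, once.
The state is a dict: "t": time; "joints": joint angles; "qd": joint speeds; "tau": joint torques, N m; "tcp_pos": TCP position; "ee_rot": TCP orientation; "contact_force": force on the tool from outside, world axes, zero at the start; "moment": the same for the moment, N m; "opening": finger opening in mm; "gripper_force": force on a finger pad.
Only numpy, scipy, OpenCV 4.12 (cv2) and the standard library are available. Lean on these libraries where they do the work, as an engineer would, in place of code of your own. Each camera call takes 0.05 s, during which the arm holds its last target. There are 200 camera calls.

## Working session

There is one attempt and no reset: what is moved stays moved. The work goes in short steps, Python scripts to look and compute and a tool call to move; the robot and the scene stay as the last step left them, time stands still between calls to the robot, and variables do not carry over. Pictures are saved under pics/ and viewed, at most 10 in all, crops included, and the job is handed in when it is done.

Besides the shell and the picture viewer there is one more tool, called after "Call:" as name(argument=value, ...) on one line, values as JSON. apply_moves: Moves the arm, as the interface text tells. Its arguments: {"type":"object","properties":{"commands":{"type":"array"},"newtons":{"type":"number"}},"required":["commands"]}

```bash
mkdir -p pics
python3 - <<'E'
from bench import telemetry, imaging
import cv2
print(telemetry.read_state())
for n in("side","top"):
    cv2.imwrite(f"pics/{n}0.png",imaging.get_image(n)[:,:,::-1]); print(n,imaging.camera_model(n))
E
```

```text
{'t': 0.0, 'joints': array([ 1.07309071,  0.46943385, -0.04860056,  1.53368752,  0.02410076,
        1.14097875, -0.08231715]), 'qd': array([-0.00060824,  0.00166244,  0.00167829,  0.00077959,  0.0011269 ,
       -0.00087728,  0.00062253]), 'tau': array([-1.54665663e-04, -5.07975519e+01, -8.05964624e-02, -2.36159796e+01,
       -6.12184801e-02,  3.79493530e-02,  2.21730916e-04]), 'tcp_pos': array([ 304.89291405, -601.9447694 ,  403.70693863]), 'ee_rot': array([ 9.72650487e-01,  2.32271621e-01, -2.56089282e-04, -9.26136780e-04]), 'contact_force': array([-0.27992159, -0.23893358,  0.41342964]), 'moment': array([0.03615643, 0.00121745, 0.00220864]), 'gripper_force': 0.0, 'opening': 86.9118528712543}
side {'mtx': array([[526.56395919,   0.        , 315.60543058],
       [  0.        , 526.56395919, 240.55533968],
       [  0.        ,   0.        ,   1.        ]]), 'R': array([[ 0.88325044, -0.46866998, -0.0147347 ],
       [-0.36610808, -0.66964818, -0.6461704 ],
       [ 0.2929736 ,  0.57612478, -0.76305092]]), 't': array([-485.40593253,  255.76838974,  699.80355059])}
top {'mtx': array([[571.71449866,   0.        , 311.31565405],
       [  0.        , 571.71449866, 227.78780213],
       [  0.        ,   0.        ,   1.        ]]), 'R': array([[ 0.00741272, -0.99996556, -0.00373288],
       [-0.99184061, -0.00687728, -0.12729848],
       [ 0.12726843,  0.00464605, -0.99185743]]), 't': array([-16.19069648, 580.27877862, 946.81859281])}
```

View pics/side0.png

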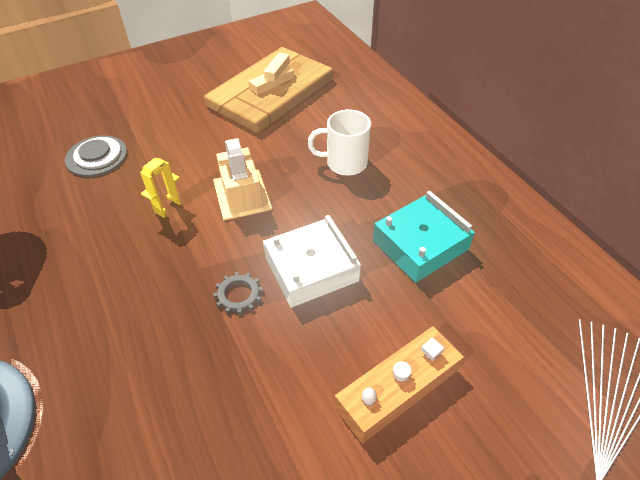

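View pics/top0.png

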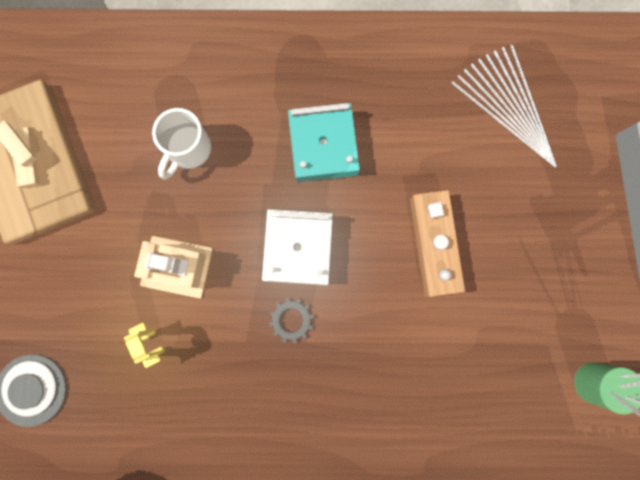

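Side view: silver tongs in the stand (237,160), with yellow look-alike tongs at (160,187). White jig (312,258), with the turquoise look-alike at (423,235). Square pin (433,349), with round (402,371) and dome (369,396) next to it. In the top view these are tongs (168,265), jig (298,247) and square pin (436,210). By the description I choose the silver tongs, the white/silver jig and the square head, and check them in close crops.

Run:
```python
import cv2,numpy as np
t=cv2.imread("pics/top0.png");s=cv2.imread("pics/side0.png")
def c(im,x,y,w,h,k): return cv2.resize(im[y:y+h,x:x+w],None,fx=k,fy=k,interpolation=cv2.INTER_CUBIC)
# A: 4x ; stand top(128,230,100,75) , jig top(255,200,100,75) ; stand side (200,130,100,100)
A=np.vstack([np.hstack([c(t,128,230,100,75,4),c(t,255,203,100,75,4)]),np.hstack([c(t,400,185,100,75,4),c(t,400,235,100,75,4)])])
B=np.vstack([np.hstack([c(s,200,130,100,75,4),c(s,200,155,100,75,4)]),np.hstack([c(s,260,215,100,75,4),c(s,265,230,100,75,4)])])
C=np.hstack([c(s,330,325,133,100,3),c(s,330,325,133,100,3)])
C=c(s,330,320,140,120,5)
cv2.imwrite("pics/A.png",A);cv2.imwrite("pics/B.png",B);cv2.imwrite("pics/C.png",C)
```

```text
(no output)
```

View pics/A.png

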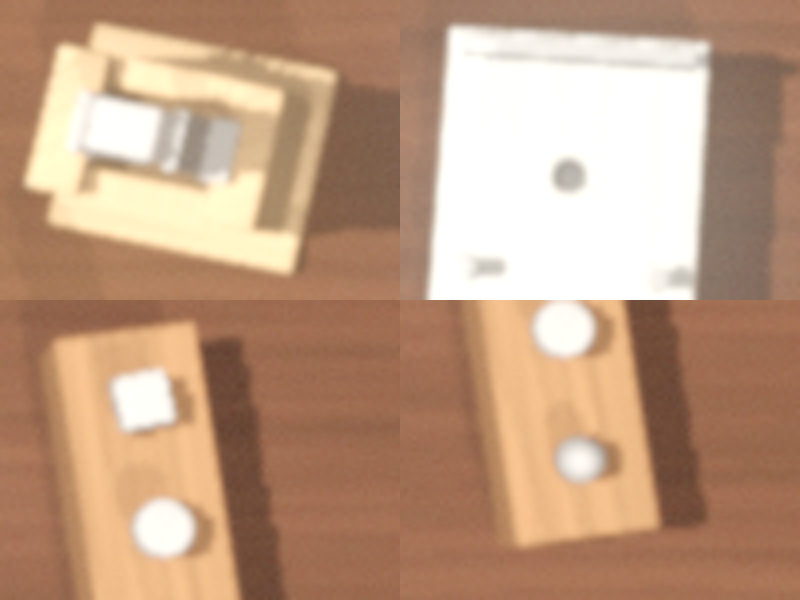

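View pics/B.png

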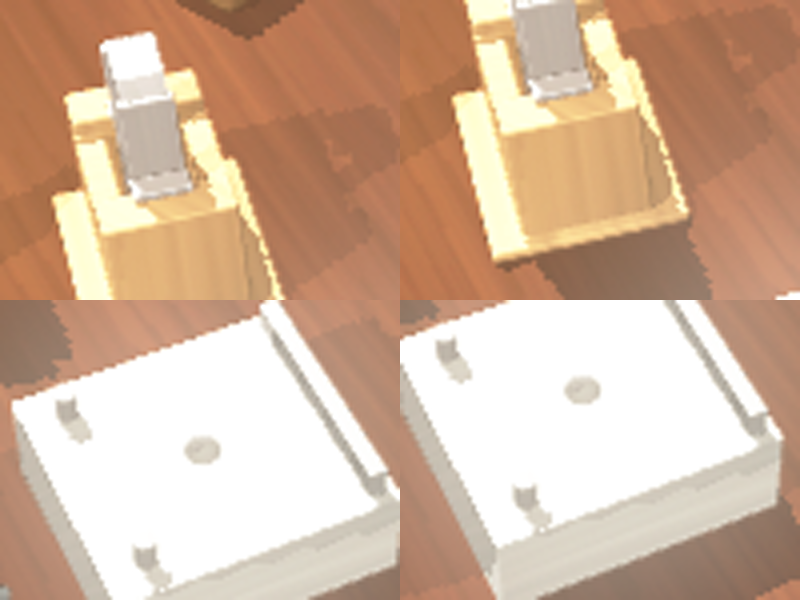

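View pics/C.png

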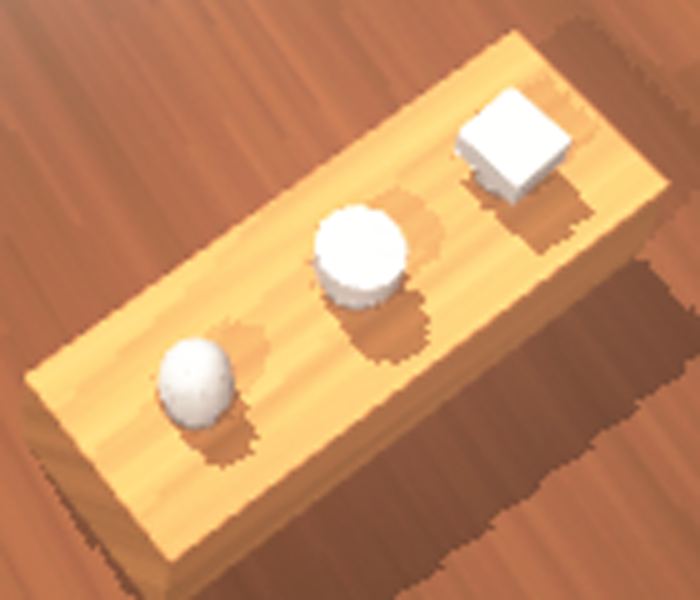

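The crops confirm the choices. The silver tongs hang in the stand, the bore is in the white jig (top ≈297,247), and the square head is at the +x end of the rest (side crop 512,140). Now I fit the poses.

```bash
cat > h.py <<'E'
import numpy as np, cv2
from bench import telemetry, imaging
from scipy.optimize import least_squares
from scipy.spatial.transform import Rotation as Ro
CM={n:imaging.camera_model(n) for n in("side","top")}
def proj(n,X):
    c=CM[n];q=(c["R"]@np.atleast_2d(X).T).T+c["t"];q=q@c["mtx"].T;return q[:,:2]/q[:,2:]
def tr(p,L):
    L=np.atleast_2d(np.array(L,float));c,s=np.cos(p[2]),np.sin(p[2])
    return np.c_[p[0]+c*L[:,0]-s*L[:,1],p[1]+s*L[:,0]+c*L[:,1],L[:,2]]
def crop(x0,y0,k,u,v): return ((u+.5)/k-.5+x0,(v+.5)/k-.5+y0)
def fit(obs,p0):
    f=lambda p:np.concatenate([proj(n,tr(p,L))[0]-px for n,L,px in obs])
    r=least_squares(f,p0,x_scale=[1,1,.01],loss='soft_l1');return r.x,r.fun.reshape(-1,2).round(1).tolist()
E
cat > m.py <<'E'
from h import *
T1=lambda u,v:crop(128,230,4,u,v);T2=lambda u,v:crop(255,203,4,u-400,v)
T3=lambda u,v:crop(400,185,4,u,v-300);T4=lambda u,v:crop(400,235,4,u-400,v-300)
S1=lambda u,v:crop(200,130,4,u,v);S2=lambda u,v:crop(200,155,4,u-400,v)
S3=lambda u,v:crop(260,215,4,u,v-300);S4=lambda u,v:crop(265,230,4,u-400,v-300)
C=lambda u,v:crop(330,320,5,u,v)
s,t='side','top'
J=[(t,(0,0,44),T2(568,175)),(s,(0,0,44),S3(202,450)),(s,(0,0,44),S4(582,390)),(s,(-60,-55,44),S4(497,545)),(s,(-60,55,44),S3(12,403)),(s,(60,-55,44),S4(782,440))]
print('jig',fit(J,[600,0,0]))
K=[(t,(87.5,30,40),T3(55,340)),(t,(87.5,-30,40),T3(195,322)),(t,(-87.5,-30,40),T4(662,525)),(t,(-87.5,30,40),T4(515,545)),
(s,(87.5,30,40),C(515,30)),(s,(87.5,-30,40),C(668,183)),(s,(-87.5,30,40),C(25,377)),(s,(-87.5,-30,40),C(170,560))]
p,r=fit(K,[600,-200,.1]);print('rack',p,r,'hole',tr(p,(55,0,0)))
P=[(s,(11,11,58),C(512,88)),(s,(11,-11,58),C(570,143)),(s,(-11,-11,58),C(516,190)),(s,(-11,11,58),C(457,140)),
(t,(11,11,58),T3(110,378)),(t,(11,-11,58),T3(165,369)),(t,(-11,-11,58),T3(178,424)),(t,(-11,11,58),T3(124,433))]
print('pin',fit(P,[650,-200,.1]))
S=[(s,(-45,-55,6),S2(497,258)),(s,(45,-55,6),S2(687,210)),(s,(-45,55,6),S2(455,95)),(t,(45,-55,6),T1(335,70)),(t,(-45,-55,6),T1(295,272)),(t,(45,55,6),T1(95,25)),(t,(-45,55,6),T1(48,222)),
(t,(30,48,70),T1(60,45)),(t,(-30,48,70),T1(25,187)),(s,(-30,-48,70),S2(500,135)),(s,(30,-48,70),S2(635,108)),(s,(-30,48,70),S1(65,95)),(s,(30,48,70),S1(195,70))]
p,r=fit(S,[570,250,0]);print('stand',p,r)
for L in [(-12,-22.5,121),(12,-22.5,121),(-12,22.5,121),(12,22.5,121),(-13,-34.5,74),(13,-34.5,74)]:
  a=proj(s,tr(p,L))[0];b=proj(t,tr(p,L))[0];print(L,((a-[200,130]+.5)*4-.5).round(),((b-[128,230]+.5)*4-.5).round())
E
python3 m.py
```

```text
jig (array([ 5.47594801e+02,  1.27841919e+01, -6.30441305e-02]), [[-0.0, -0.1], [0.2, -0.0], [0.2, -0.0], [-0.3, 0.4], [-0.0, -0.0], [-0.1, -0.3]])
rack [ 5.56683172e+02 -2.28883802e+02  1.36569123e-01] [[-0.4, -0.2], [-1.0, -0.1], [-1.3, 0.1], [0.3, -0.3], [0.0, 0.2], [0.4, 0.5], [-0.2, 0.0], [0.1, 0.7]] hole [[ 611.17106318 -221.39582706    0.        ]]
pin (array([ 6.09940706e+02, -2.21966284e+02,  2.10024935e-01]), [[-0.4, 0.2], [0.4, 0.2], [0.1, 0.5], [-0.4, -0.8], [0.7, 0.6], [-0.4, 0.3], [-0.6, -0.9], [0.2, -0.6]])
stand [ 5.14282769e+02  2.26569862e+02 -1.91867698e-01] [[-1.0, 0.2], [0.8, 1.0], [-1.0, 0.4], [0.4, 0.4], [-0.9, 0.1], [-0.1, -0.6], [-0.3, 0.1], [-0.2, -0.3], [0.0, -0.3], [0.7, 0.5], [1.4, -0.3], [-0.4, 0.1], [-0.4, -0.3]]
(-12, -22.5, 121) [116.  98.] [171. 171.]
(12, -22.5, 121) [173.  86.] [185. 110.]
(-12, 22.5, 121) [96. 32.] [ 59. 148.]
(12, 22.5, 121) [151.  21.] [73. 88.]
(-13, -34.5, 74) [135. 201.] [227. 184.]
(13, -34.5, 74) [194. 188.] [242. 122.]
```

```bash
cat >> h.py <<'E'
def go(pos,yaw):
    """turn first (deg about tool axes), then shift in turned tool axes, from measured pose"""
    st=telemetry.read_state();R0=Ro.from_quat(st["ee_rot"])
    c=[]
    for k in(0,np.pi):
        Rt=Ro.from_euler('z',yaw+k)*Ro.from_euler('x',np.pi); c.append((R0.inv()*Rt,Rt))
    d,Rt=min(c,key=lambda a:a[0].magnitude())
    print("t",round(st["t"],2),"turn",d.as_rotvec(degrees=True).round(2),"shift",Rt.inv().apply(np.array(pos)-st["tcp_pos"]).round(1),"F",st["contact_force"].round(1),"open",round(st["opening"],1),st["tcp_pos"].round(1))
E
python3 -c "
from h import *
go((514.3,226.6,400),-.192)"
```

```text
t 0.1 turn [-0.1   0.04 37.86] shift [  47.4 -853.3    3.8] F [ 0.2 -0.   0.4] open 87.1 [ 304.9 -602.   403.8]
```

Call:
apply_moves(commands=[[[0,0,0,0,0,9.5,0],[0,0,0,0,0,9.5,0],[0,0,0,0,0,9.5,0],[0,0,0,0,0,9.4,0],[12,-53,0,0,0,0,0],[12,-53,0,0,0,0,0],[12,-53,0,0,0,0,0],[12,-53,0,0,0,0,0],[12,-53,0,0,0,0,0],[12,-53,0,0,0,0,0],[0,-53,0,0,0,0,0],[0,-53,0,0,0,0,0],[0,-53,0,0,0,0,0],[0,-53,0,0,0,0,0],[-5,-53,0,0,0,0,0],[-5,-53,0,0,0,0,0],[-5,-53,0,0,0,0,0],[-5,-53,0,0,0,0,0],[-5,-53,0,0,0,0,0],[0,0,0,0,0,0,0]]], newtons=30)

```text
t: 2.6
tcp_pos: [502.5, 173.9, 404.5]
ee_rot: [0.996, -0.092, -0.0, -0.001]
contact_force: [-0.6, -0.8, -0.7]
opening: 87.0
gripper_force: 0.0
```

```bash
python3 -c "
from h import *
go((514.3,226.6,262),-.192)"
```

```text
t 2.6 turn [-0.13  0.06  0.45] shift [  1.5 -54.  142.5] F [-0.6 -0.8 -0.7] open 87.0 [502.5 173.9 404.5]
```

Call:
apply_moves(commands=[[[1,-27,0,0,0,0.5,0],[0.5,-27,0,0,0,0,0],[0,0,30,0,0,0,0],[0,0,0,0,0,0,0]]])

```text
t: 3.1
tcp_pos: [514.8, 220.3, 372.4]
ee_rot: [0.995, -0.101, -0.002, 0.002]
contact_force: [-0.4, 0.4, 0.8]
opening: 87.0
gripper_force: 0.0
```

```bash
python3 -c "
from h import *
go((514.3,226.6,258),-.192)
a=imaging.get_image('side')[90:240,150:350,::-1];b=imaging.get_image('top')[190:340,80:280,::-1]
k=lambda i:cv2.resize(i,None,fx=4,fy=4,interpolation=cv2.INTER_CUBIC)
cv2.imwrite('pics/D.png',cv2.resize(np.vstack([k(a),k(b)]),None,fx=.5,fy=.5))"
```

```text
t 3.1 turn [ 0.24  0.26 -0.6 ] shift [ -1.7  -6.1 114.4] F [-0.4  0.4  0.8] open 87.0 [514.8 220.3 372.4]
```

View pics/D.png

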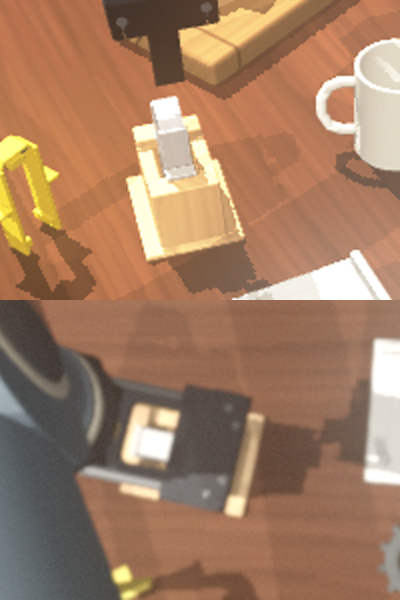

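The gripper is over the silver tongs in the stand (crop 165,130). The yellow tongs are well clear at the left.

Call:
apply_moves(commands=[[[0,0,0,0,0,0,0],[0,0,0,0,0,0,0]]])

```text
t: 3.45
tcp_pos: [515.6, 221.5, 375.7]
ee_rot: [0.995, -0.101, 0.001, -0.0]
contact_force: [-0.3, 0.2, 0.3]
opening: 86.8
gripper_force: 0.0
```

```bash
python3 -c "
from h import *
go((514.3,226.6,258),-.192)"
```

```text
t 3.45 turn [-0.04 -0.08 -0.57] shift [ -2.2  -4.7 117.7] F [-0.3  0.2  0.3] open 86.8 [515.6 221.5 375.7]
```

Call:
apply_moves(commands=[[[-2.2,-4.7,30,0,0,-0.6,0],[0,0,30,0,0,0,0],[0,0,20,0,0,0,0],[0,0,0,0,0,0,0],[0,0,0,0,0,0,0]]])

```text
t: 4.08
tcp_pos: [514.6, 227.1, 295.8]
ee_rot: [0.995, -0.095, 0.001, -0.0]
contact_force: [0.5, -0.1, -0.2]
opening: 86.9
gripper_force: 0.0
```

```bash
python3 -c "
from h import *
go((514.3,226.6,258),-.192)"
```

```text
t 4.08 turn [-0.06 -0.09  0.06] shift [-0.2  0.5 37.8] F [ 0.5 -0.1 -0.2] open 86.9 [514.6 227.1 295.8]
```

Call:
apply_moves(commands=[[[0,0,18,0,0,0,0],[0,0,12,0,0,0,0],[0,0,7,0,0,0,0],[0,0,0,0,0,0,0],[0,0,0,0,0,0,0],[0,0,0,0,0,0,0.53],[0,0,0,0,0,0,0.53],[0,0,0,0,0,0,0.53],[0,0,0,0,0,0,0.53],[0,0,0,0,0,0,0.53]]], newtons=20)

```text
t: 5.32
tcp_pos: [514.2, 226.9, 257.8]
ee_rot: [0.995, -0.095, 0.0, 0.0]
contact_force: [0.6, 0.6, -0.2]
opening: 45.7
gripper_force: 0.0
```

```bash
python3 -c "
from h import *
go((514.3,226.6,258),-.192)
print(telemetry.read_state()['gripper_force'])"
```

```text
t 5.33 turn [ 0.   -0.    0.06] shift [ 0.2  0.2 -0.2] F [ 0.6  0.6 -0.2] open 45.7 [514.2 226.9 257.8]
0.0
```

Call:
apply_moves(commands=[[[0,0,0,0,0,0,0.53],[0,0,0,0,0,0,0.53],[0,0,0,0,0,0,0.53]]])

```text
t: 5.7
tcp_pos: [514.2, 226.9, 257.8]
ee_rot: [0.995, -0.095, 0.0, 0.0]
contact_force: [0.8, -1.1, 0.1]
opening: 41.2
gripper_force: 6.0
```

Call:
apply_moves(commands=[[[0,0,-5,0,0,0,0.53],[0,0,-10,0,0,0,0.53],[0,0,-20,0,0,0,0.53],[0,0,-20,0,0,0,0.53],[0,0,-20,0,0,0,0.53],[0,0,-15,0,0,0,0.53],[0,0,0,0,0,0,0.53],[0,0,0,0,0,0,0.53]]])

```text
t: 6.7
tcp_pos: [513.9, 226.6, 347.2]
ee_rot: [0.995, -0.095, -0.0, 0.0]
contact_force: [-0.8, 0.2, -1.6]
opening: 40.8
gripper_force: 5.7
```

```bash
python3 -c "
from h import *
go((610.5,-221.7,349),.17)
print(telemetry.read_state()['gripper_force'])
a=imaging.get_image('side')[20:220,100:360,::-1]
cv2.imwrite('pics/E.png',cv2.resize(a,None,fx=3,fy=3,interpolation=cv2.INTER_CUBIC))
"
```

```text
t 6.7 turn [  0.04   0.06 -20.68] shift [ 19.3 458.2  -1.8] F [-0.8  0.2 -1.6] open 40.8 [513.9 226.6 347.2]
5.72594133049293
```

View pics/E.png

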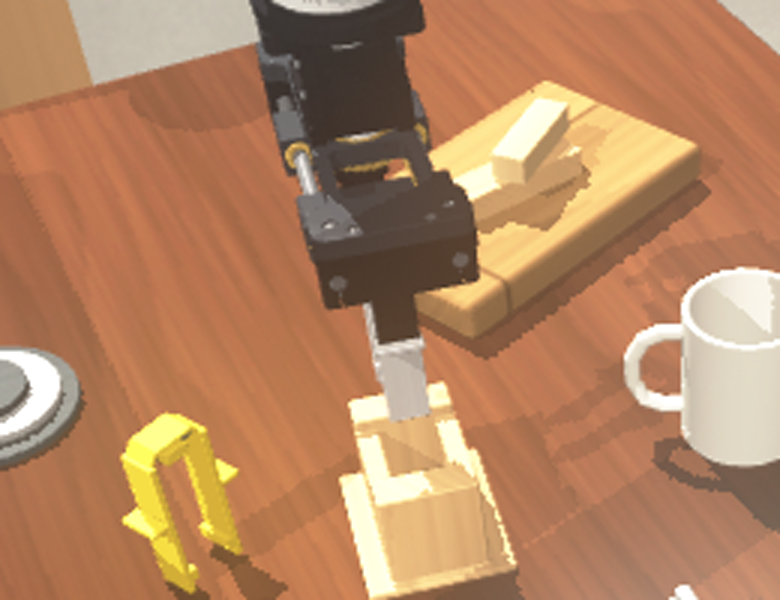

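The tongs are out of the stand and hang straight in the gripper. The near arm's tip corners are at crop (388,418) and (430,412). I use them to check the tongs' offset in the hand.

```bash
python3 -c "
from h import *
for dz in(100,104):
  print(dz,[((proj('side',tr((513.9,226.6,-.19),(x,-20.5,dz)))[0]-[100,20]+.5)*3-.5).round(1) for x in(-12,0,12)])
go((610.5,-221.7,300),.17)"
```

```text
100 [array([391., 430.]), array([412. , 425.6]), array([432.8, 421.2])]
104 [array([390. , 424.6]), array([411. , 420.2]), array([432. , 415.8])]
t 6.75 turn [  0.05   0.08 -20.68] shift [ 19.3 458.2  46.9] F [-0.3 -0.  -0.1] open 40.9 [513.9 226.6 346.9]
```

Call:
apply_moves(commands=[[[0,0,0,0,0,-10.3,0.53],[0,0,0,0,0,-10.3,0.53],[2,30,0,0,0,0,0.53],[2,50,0,0,0,0,0.53],[2,50,0,0,0,0,0.53],[2,50,0,0,0,0,0.53],[2,50,0,0,0,0,0.53],[2,50,0,0,0,0,0.53],[2,50,0,0,0,0,0.53],[2,50,0,0,0,0,0.53],[2,50,0,0,0,0,0.53],[1,25,0,0,0,0,0.53],[0,0,0,0,0,0,0.53],[0,0,0,0,0,0,0.53],[0,0,0,0,0,0,0.53]]])

```text
t: 8.62
tcp_pos: [609.5, -216.1, 347.8]
ee_rot: [0.996, 0.086, -0.0, -0.001]
contact_force: [-0.4, -0.4, -0.5]
opening: 41.1
gripper_force: 5.7
```

```bash
python3 -c "
from h import *
go((610.5,-221.7,310),.18)"
```

```text
t 8.62 turn [-0.06 -0.   -0.45] shift [ 0.   5.7 37.8] F [-0.4 -0.4 -0.5] open 41.1 [ 609.5 -216.1  347.8]
```

Call:
apply_moves(commands=[[[0,5.7,0,0,0,-0.4,0.53],[0,0,20,0,0,0,0.53],[0,0,18,0,0,0,0.53],[0,0,0,0,0,0,0.53],[0,0,0,0,0,0,0.53]]])

```text
t: 9.25
tcp_pos: [610.4, -224.1, 309.5]
ee_rot: [0.996, 0.088, -0.0, -0.0]
contact_force: [-0.0, 0.7, -1.3]
opening: 41.0
gripper_force: 5.7
```

```bash
python3 -c "
from h import *
go((610.5,-221.7,310),.18)
a=imaging.get_image('side')[280:380,380:513,::-1]
b=imaging.get_image('top')[150:250,370:503,::-1]
k=lambda i:cv2.resize(i,None,fx=6,fy=6,interpolation=cv2.INTER_CUBIC)
cv2.imwrite('pics/F.png',k(a))
"
```

```text
t 9.25 turn [-0.01  0.01 -0.24] shift [ 0.5 -2.3 -0.5] F [-0.   0.7 -1.3] open 41.0 [ 610.4 -224.1  309.5]
```

View pics/F.png

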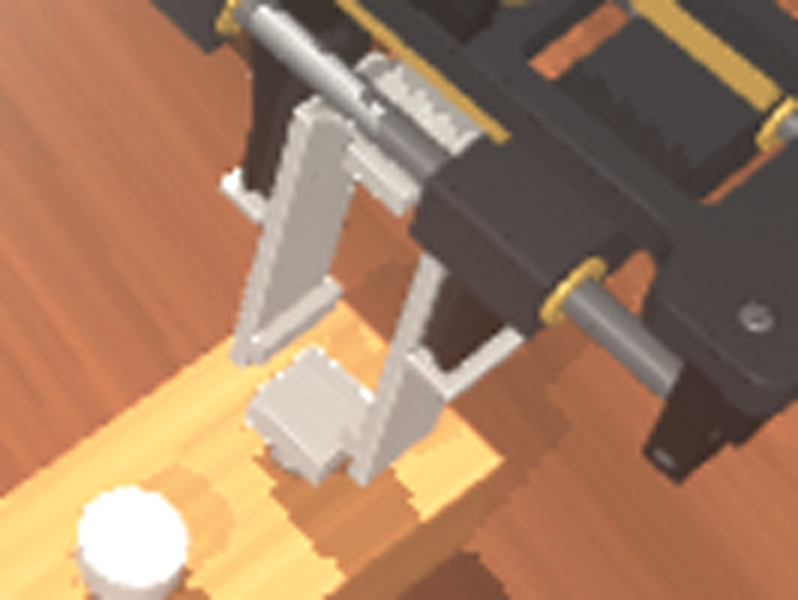

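```bash
python3 -c "
from h import *
f=lambda p,L:((proj('side',tr(p,L))[0]-[380,280]+.5)*6-.5).round(0)
p=(610.4,-224.1,.176)
print('tips',[f(p,(-12,y,66.7)) for y in(20.5,15.5,0,-15.5,-20.5)])
for x in(609,611):
  for y in(-223.5,-221.5): print(x,y,f((x,y,0),(0,0,58)))
print('corners',[f((610.5,-222,a),(11*i,11*j,58)) for a in(.14,.21) for i,j in((1,1),(1,-1),(-1,-1),(-1,1))])"
```

```text
tips [array([225., 361.]), array([241., 377.]), array([291., 426.]), array([343., 476.]), array([360., 493.])]
609 -223.5 [317. 415.]
609 -221.5 [311. 408.]
611 -223.5 [324. 412.]
611 -221.5 [319. 405.]
corners [array([319., 347.]), array([389., 417.]), array([317., 470.]), array([248., 398.]), array([314., 346.]), array([389., 412.]), array([322., 470.]), array([248., 402.])]
```

The tongs straddle the square head (head centre ≈312,403; jaws at 240,362 and 365,478). They should move about 2.5 mm toward +y, then go down.

Call:
apply_moves(commands=[[[-1,-2.7,0,0,0,0,0.53],[0,0,0,0,0,0,0.53],[0,0,5,0,0,0,0.53],[0,0,5,0,0,0,0.53],[0,0,3,0,0,0,0.53],[0,0,0,0,0,0,0.53],[0,0,0,0,0,0,0.53]]])

```text
t: 10.22
tcp_pos: [608.9, -221.6, 296.8]
ee_rot: [0.996, 0.088, 0.0, 0.0]
contact_force: [-0.3, -0.3, -1.9]
opening: 41.6
gripper_force: 5.7
```

```bash
python3 -c "
from h import *
go((609,-221.7,294),.18)
a=imaging.get_image('side')[280:380,380:513,::-1]
k=lambda i:cv2.resize(i,None,fx=6,fy=6,interpolation=cv2.INTER_CUBIC)
cv2.imwrite('pics/G.png',k(a))
"
```

```text
t 10.22 turn [ 0.01 -0.01 -0.25] shift [0.1 0.1 2.8] F [-0.3 -0.3 -1.9] open 41.6 [ 608.9 -221.6  296.8]
```

View pics/G.png

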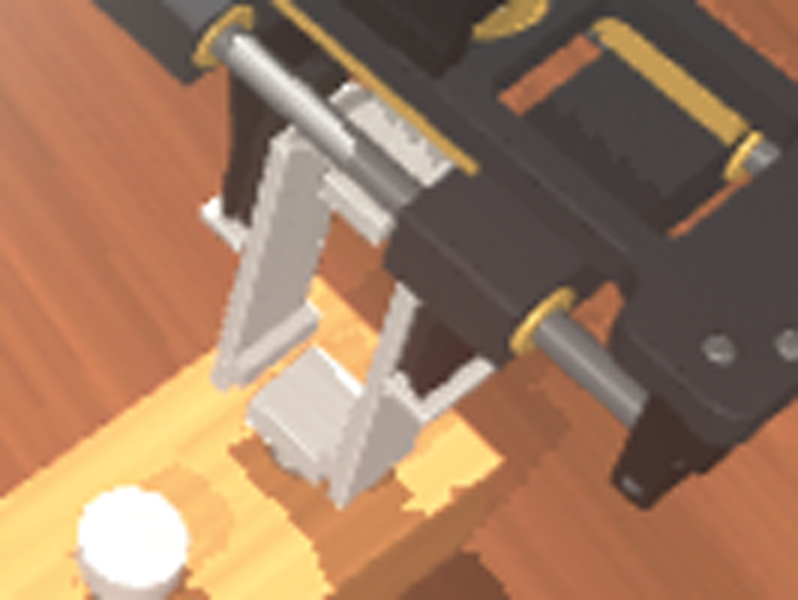

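The head is between the jaws with about 4 mm clear on each side (+y jaw tip 230,383; −y tip 345,497). I go down the last bit and close.

Call:
apply_moves(commands=[[[0,0,1.5,0,0,0,0.53],[0,0,1.0,0,0,0,0.53],[0,0,0,0,0,0,0.53],[0,0,0,0,0,0,0.53]]])

```text
t: 10.78
tcp_pos: [608.8, -221.7, 294.3]
ee_rot: [0.996, 0.088, 0.0, 0.0]
contact_force: [0.0, 0.1, -1.7]
opening: 40.9
gripper_force: 5.7
```

Call:
apply_moves(commands=[[[0,0,0,0,0,0,0.56],[0,0,0,0,0,0,0.59],[0,0,0,0,0,0,0.62],[0,0,0,0,0,0,0.66],[0,0,0,0,0,0,0.7],[0,0,0,0,0,0,0.7],[0,0,0,0,0,0,0.7]]], newtons=25)

```text
t: 11.65
tcp_pos: [608.8, -221.7, 294.3]
ee_rot: [0.996, 0.088, 0.0, 0.0]
contact_force: [-1.5, 1.4, -0.3]
opening: 29.9
gripper_force: 25.0
```

Call:
apply_moves(commands=[[[0,0,-4,0,0,0,0.7],[0,0,-8,0,0,0,0.7],[0,0,-12,0,0,0,0.7],[0,0,-15,0,0,0,0.7],[0,0,-15,0,0,0,0.7],[0,0,-15,0,0,0,0.7],[0,0,-6,0,0,0,0.7],[0,0,0,0,0,0,0.7],[0,0,0,0,0,0,0.7]]])

```text
t: 12.78
tcp_pos: [608.6, -221.6, 368.6]
ee_rot: [0.996, 0.088, -0.001, -0.0]
contact_force: [0.5, -1.4, -1.5]
opening: 29.7
gripper_force: 25.0
```

```bash
python3 -c "
from h import *
go((547.6,12.8,369),-.063)
a=imaging.get_image('side')[220:370,360:560,::-1]
k=lambda i:cv2.resize(i,None,fx=4,fy=4,interpolation=cv2.INTER_CUBIC)
cv2.imwrite('pics/H.png',k(a))
"
```

```text
t 12.78 turn [-0.02  0.07 13.67] shift [ -75.6 -230.1   -0.4] F [ 0.5 -1.4 -1.5] open 29.7 [ 608.6 -221.6  368.6]
```

View pics/H.png

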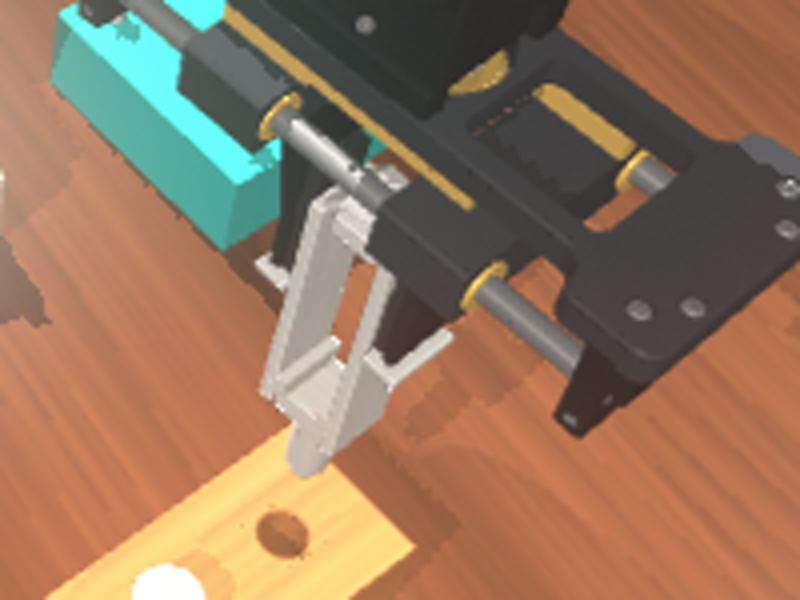

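The pin is gripped upright by its head, with its foot at crop (306,470). The empty hole is at (282,533), and the other pins were not disturbed.

```bash
cat >> h.py <<'E'
def bp(n,px,z):
    c=CM[n];C=-c["R"].T@c["t"];d=c["R"].T@np.linalg.inv(c["mtx"])@[px[0],px[1],1];return C+d*(z-C[2])/d[2]
E
python3 -c "
from h import *
H=lambda u,v:crop(360,220,4,u,v)
for z in(84,86): print('foot',bp('side',H(306,470),z).round(1))
print('hole now',bp('side',H(282,533),40).round(1))
print('bore side',bp('side',crop(260,215,4,202,150),44).round(1),'top',bp('top',crop(255,203,4,168,175),44).round(1))
print('pin0 side',bp('side',crop(330,320,5,514,140),58).round(1),'top',bp('top',crop(400,185,4,144,101),58).round(1))
"
```

```text
foot [ 611.5 -221.6   84. ]
foot [ 610.5 -222.4   86. ]
hole now [ 610.9 -220.4   40. ]
bore side [547.3  12.9  44. ] top [547.4  12.7  44. ]
pin0 side [ 610.1 -222.    58. ] top [ 609.7 -221.9   58. ]
```

Call:
apply_moves(commands=[[[0,0,0,0,0,7,0.7],[0,0,0,0,0,6.7,0.7],[-6,-16,0,0,0,0,0.7],[-10,-30,0,0,0,0,0.7],[-14,-42,0,0,0,0,0.7],[-14,-42,0,0,0,0,0.7],[-14,-42,0,0,0,0,0.7],[-10,-30,0,0,0,0,0.7],[-6,-18,0,0,0,0,0.7],[-3,-8,0,0,0,0,0.7],[0,0,0,0,0,0,0.7],[0,0,0,0,0,0,0.7],[0,0,0,0,0,0,0.7]]])

```text
t: 14.45
tcp_pos: [546.7, 9.6, 369.1]
ee_rot: [0.999, -0.033, -0.0, 0.0]
contact_force: [-0.1, -0.7, -1.8]
opening: 30.0
gripper_force: 25.0
```

```bash
python3 -c "
from h import *
go((545.8,13.0,334),-.063)
"
```

```text
t 14.45 turn [ 0.02  0.   -0.14] shift [-1.1 -3.3 35.1] F [-0.1 -0.7 -1.8] open 30.0 [546.7   9.6 369.1]
```

Call:
apply_moves(commands=[[[-1.1,-3.3,0,0,0,0,0.7],[0,0,10,0,0,0,0.7],[0,0,15,0,0,0,0.7],[0,0,10,0,0,0,0.7],[0,0,3,0,0,0,0.7],[0,0,0,0,0,0,0.7],[0,0,0,0,0,0,0.7],[0,0,0,0,0,0,0.7]]])

```text
t: 15.45
tcp_pos: [545.7, 14.2, 331.7]
ee_rot: [0.999, -0.032, 0.0, 0.0]
contact_force: [0.2, -0.4, -1.6]
opening: 29.5
gripper_force: 25.0
```

```bash
python3 -c "
from h import *
go((545.8,13.0,326),-.063);print(telemetry.read_state()['moment'].round(2))
"
```

```text
t 15.45 turn [-0.   -0.06 -0.03] shift [0.2 1.2 5.7] F [ 0.2 -0.4 -1.6] open 29.5 [545.7  14.2 331.7]
[0.05 0.01 0.02]
```

Call:
apply_moves(commands=[[[0,0,2,0,0,0,0.7],[0,0,2,0,0,0,0.7],[0,0,0,0,0,0,0.7],[0,0,0,0,0,0,0.7]]])

```text
t: 15.95
tcp_pos: [545.6, 14.1, 327.3]
ee_rot: [0.999, -0.032, 0.0, 0.0]
contact_force: [0.4, -0.2, -1.6]
opening: 29.6
gripper_force: 25.0
```

```bash
python3 -c "
from h import *
go((545.8,13.0,326),-.063);print(telemetry.read_state()['moment'].round(2))
"
```

```text
t 15.95 turn [ 0.   -0.01 -0.03] shift [0.3 1.1 1.3] F [ 0.4 -0.2 -1.6] open 29.6 [545.6  14.1 327.3]
[ 0.05  0.02 -0.  ]
```

Call:
apply_moves(commands=[[[0.2,1.1,0,0,0,0,0.7],[0,0,0,0,0,0,0.7],[0,0,1.5,0,0,0,0.7],[0,0,1.5,0,0,0,0.7],[0,0,0,0,0,0,0.7],[0,0,0,0,0,0,0.7]]])

```text
t: 16.7
tcp_pos: [545.7, 13.0, 324.2]
ee_rot: [0.999, -0.032, 0.0, 0.0]
contact_force: [-0.2, -0.3, -1.2]
opening: 29.7
gripper_force: 25.0
```

Call:
apply_moves(commands=[[[0,0,1,0,0,0,0.7],[0,0,1,0,0,0,0.7],[0,0,0,0,0,0,0.7],[0,0,0,0,0,0,0.7]]])

```text
t: 17.2
tcp_pos: [545.7, 13.0, 322.2]
ee_rot: [0.999, -0.032, 0.0, 0.0]
contact_force: [0.3, -0.1, -2.6]
opening: 29.4
gripper_force: 25.0
```

```bash
python3 -c "
from h import *
go((545.8,13.0,326),-.063);print(telemetry.read_state()['moment'].round(2))
"
```

```text
t 17.2 turn [ 0.   -0.   -0.03] shift [ 0.2  0.  -3.8] F [ 0.3 -0.1 -2.6] open 29.4 [545.7  13.  322.2]
[ 0.02  0.04 -0.04]
```

Call:
apply_moves(commands=[[[0,0,1,0,0,0,0.7],[0,0,1,0,0,0,0.7],[0,0,0,0,0,0,0.7]]])

```text
t: 17.58
tcp_pos: [545.6, 13.0, 320.1]
ee_rot: [0.999, -0.032, -0.0, 0.0]
contact_force: [-0.1, 0.1, -0.9]
opening: 29.7
gripper_force: 25.0
```

Call:
apply_moves(commands=[[[0,0,1,0,0,0,0.7],[0,0,1,0,0,0,0.7],[0,0,0,0,0,0,0.7]]])

```text
t: 17.95
tcp_pos: [545.7, 12.9, 318.2]
ee_rot: [0.999, -0.032, 0.0, 0.0]
contact_force: [-0.9, -0.1, -1.2]
opening: 29.5
gripper_force: 25.0
```

Call:
apply_moves(commands=[[[0,0,1,0,0,0,0.7],[0,0,1,0,0,0,0.7],[0,0,0,0,0,0,0.7]]])

```text
t: 18.32
tcp_pos: [545.6, 12.9, 316.1]
ee_rot: [0.999, -0.032, -0.0, 0.0]
contact_force: [-0.3, -0.6, -2.0]
opening: 29.9
gripper_force: 25.0
```

Call:
apply_moves(commands=[[[0,0,1,0,0,0,0.7],[0,0,1,0,0,0,0.7],[0,0,0,0,0,0,0.7]]])

```text
t: 18.7
tcp_pos: [545.6, 13.1, 314.1]
ee_rot: [0.999, -0.032, -0.0, -0.0]
contact_force: [-0.1, 0.5, -1.0]
opening: 29.6
gripper_force: 25.0
```

Call:
apply_moves(commands=[[[0,0,1,0,0,0,0.7],[0,0,0,0,0,0,0.7]]])

```text
t: 18.95
tcp_pos: [545.6, 13.0, 313.1]
ee_rot: [0.999, -0.032, -0.0, 0.0]
contact_force: [-0.1, -0.3, -1.8]
opening: 29.7
gripper_force: 25.0
```

Call:
apply_moves(commands=[[[0,0,1,0,0,0,0.7],[0,0,0,0,0,0,0.7]]])

```text
t: 19.2
tcp_pos: [545.6, 13.0, 312.1]
ee_rot: [0.999, -0.032, -0.0, 0.0]
contact_force: [-0.0, -0.4, -1.5]
opening: 29.8
gripper_force: 25.0
```

Call:
apply_moves(commands=[[[0,0,1,0,0,0,0.7],[0,0,0,0,0,0,0.7]]])

```text
t: 19.45
tcp_pos: [545.6, 13.0, 311.1]
ee_rot: [0.999, -0.032, -0.0, -0.0]
contact_force: [-0.1, -0.4, -1.7]
opening: 29.7
gripper_force: 25.0
```

Call:
apply_moves(commands=[[[0,0,1,0,0,0,0.7],[0,0,0,0,0,0,0.7]]])

```text
t: 19.7
tcp_pos: [545.6, 13.0, 310.1]
ee_rot: [0.999, -0.032, -0.0, 0.0]
contact_force: [-0.1, 0.1, -2.0]
opening: 30.3
gripper_force: 25.0
```

Call:
apply_moves(commands=[[[0,0,1,0,0,0,0.7],[0,0,0,0,0,0,0.7]]])

```text
t: 19.95
tcp_pos: [545.6, 13.0, 309.1]
ee_rot: [0.999, -0.032, -0.0, 0.0]
contact_force: [-0.4, -1.0, -0.6]
opening: 30.0
gripper_force: 25.0
```

Call:
apply_moves(commands=[[[0,0,1,0,0,0,0.7],[0,0,0,0,0,0,0.7]]])

```text
t: 20.2
tcp_pos: [545.6, 13.0, 308.1]
ee_rot: [0.999, -0.032, -0.0, 0.0]
contact_force: [0.1, -0.8, -0.8]
opening: 29.8
gripper_force: 25.0
```

Call:
apply_moves(commands=[[[0,0,1,0,0,0,0.7],[0,0,0,0,0,0,0.7]]])

```text
t: 20.45
tcp_pos: [545.6, 13.0, 307.1]
ee_rot: [0.999, -0.032, -0.0, 0.0]
contact_force: [-0.2, -1.0, -2.7]
opening: 30.0
gripper_force: 25.0
```

Call:
apply_moves(commands=[[[0,0,1,0,0,0,0.7],[0,0,0,0,0,0,0.7]]])

```text
t: 20.7
tcp_pos: [545.8, 13.0, 306.7]
ee_rot: [0.999, -0.032, 0.0, 0.0]
contact_force: [-1.2, -0.5, 2.7]
opening: 29.8
gripper_force: 25.0
```

```bash
python3 -c "
from h import *
st=telemetry.read_state();z=st['tcp_pos'][2]-283.5;im=imaging.get_image('side')
print(z)
# grey profile down the visible -x-side of pin axis: head then shank then jig top, and across it
for h in(52,50,48,46,44):
  u,v=proj('side',(547.5,12.8,h))[0];print('h',h,round(u),round(v),im[round(v),round(u)-14:round(u)+15].sum(1)//3)
cv2.imwrite('pics/I.png',im[:,:,::-1])
old=cv2.imread('pics/side0.png')[:,:,::-1]
print('rack pins region diff',np.abs(im[330:420,340:420].astype(int)-old[330:420,340:420]).mean())
"
```

```text
23.168599233843167
h 52 310 249 [255 255 255 255 255 255 255 255 255 234 212 202 202 202 202 201 202 202
 204 203 201 248 244 255 255 255 255 255 255]
h 50 310 250 [255 255 255 255 255 255 255 255 255 238 214 203 202 202 201 201 202 202
 191 244 255 255 255 255 255 255 255 255 255]
h 48 310 251 [255 255 255 255 255 255 255 255 255 251 219 203 203 202 201 212 197 188
 179 250 231 226 225 225 255 255 255 255 255]
h 46 310 251 [255 255 255 255 255 255 255 255 255 251 219 203 203 202 201 212 197 188
 179 250 231 226 225 225 255 255 255 255 255]
h 44 310 252 [255 255 255 255 255 255 255 255 255 254 226 203 220 210 186 204 190 186
 178 201 213 216 216 214 241 255 255 255 255]
rack pins region diff 27.8975
```

Call:
apply_moves(commands=[[[0,0,0.5,0,0,0,0.7],[0,0,0,0,0,0,0.7]]])

```text
t: 21.0
tcp_pos: [546.0, 13.1, 306.6]
ee_rot: [0.999, -0.032, 0.001, 0.0]
contact_force: [-1.4, -0.7, 6.0]
opening: 29.9
gripper_force: 25.0
```

Call:
apply_moves(commands=[[[0,0,0.4,0,0,0,0.7],[0,0,0,0,0,0,0.7]]])

```text
t: 21.25
tcp_pos: [546.0, 13.1, 306.6]
ee_rot: [0.999, -0.032, 0.001, 0.0]
contact_force: [-2.6, -0.3, 8.6]
opening: 30.0
gripper_force: 25.0
```

Call:
apply_moves(commands=[[[0,0,0.4,0,0,0,0.7],[0,0,0,0,0,0,0.7]]])

```text
t: 21.5
tcp_pos: [546.2, 13.1, 306.5]
ee_rot: [0.999, -0.032, 0.001, 0.0]
contact_force: [-3.7, -0.5, 9.7]
opening: 29.8
gripper_force: 25.0
```

Call:
apply_moves(commands=[[[0,0,0.4,0,0,0,0.7],[0,0,0,0,0,0,0.7]]])

```text
t: 21.75
tcp_pos: [546.2, 13.1, 306.5]
ee_rot: [0.999, -0.032, 0.001, 0.0]
contact_force: [-3.1, -0.2, 13.1]
opening: 29.6
gripper_force: 25.0
```

Call:
apply_moves(commands=[[[0,0,0.1,0,0,0,0.7],[0,0,0,0,0,0,0.7],[0,0,0,0,0,0,0.7],[0,0,0,0,0,0,0.7]]])

```text
t: 22.25
tcp_pos: [546.3, 13.2, 306.5]
ee_rot: [0.999, -0.032, 0.001, 0.0]
contact_force: [-1.7, 0.1, 13.4]
opening: 29.9
gripper_force: 25.0
```

```bash
python3 -c "
from h import *
for i in range(4):
  imaging.get_image('side');print(telemetry.read_state()['contact_force'].round(1))
go((545.8,13.0,306.5),-.063);print(telemetry.read_state()['moment'].round(2))
"
```

```text
[-2.1 -0.6 12.3]
[-2.5 -1.5 12.1]
[-2.8 -1.1 13.9]
[-3.2 -0.4 12.6]
t 22.45 turn [ 0.01 -0.15 -0.03] shift [-0.5  0.2  0. ] F [-3.2 -0.4 12.6] open 29.9 [546.3  13.2 306.5]
[-0.28  0.77 -0.02]
```

Bedded: about 14.6 N on a rigid stop, with the foot about 21 mm below the mouth. I ease off, open the jaws and lift.

Call:
apply_moves(commands=[[[0,0,-0.8,0,0,0,0.7],[0,0,-0.8,0,0,0,0.7],[0,0,0,0,0,0,0.66],[0,0,0,0,0,0,0.62],[0,0,0,0,0,0,0.58],[0,0,0,0,0,0,0.55],[0,0,0,0,0,0,0.52],[0,0,0,0,0,0,0.52],[0,0,0,0,0,0,0.52],[0,0,0,0,0,0,0.52]]])

```text
t: 23.7
tcp_pos: [545.7, 13.0, 306.1]
ee_rot: [0.999, -0.032, 0.0, 0.0]
contact_force: [-0.4, -0.7, -0.9]
opening: 41.8
gripper_force: 5.5
```

Call:
apply_moves(commands=[[[0,0,-2,0,0,0,0.52],[0,0,-3,0,0,0,0.52],[0,0,0,0,0,0,0.52],[0,0,0,0,0,0,0.52]]])

```text
t: 24.2
tcp_pos: [545.7, 13.0, 311.1]
ee_rot: [0.999, -0.032, 0.0, 0.0]
contact_force: [0.4, -0.4, -1.5]
opening: 41.8
gripper_force: 5.5
```

Call:
apply_moves(commands=[[[0,0,-10,0,0,0,0.52],[0,0,-20,0,0,0,0.52],[0,0,-20,0,0,0,0.52],[0,0,-6,0,0,0,0.52],[0,0,0,0,0,0,0.52],[0,0,0,0,0,0,0.52]]])

```text
t: 24.95
tcp_pos: [545.3, 12.9, 366.3]
ee_rot: [0.999, -0.032, -0.001, 0.0]
contact_force: [0.2, -0.1, -1.8]
opening: 42.1
gripper_force: 5.5
```

```bash
python3 -c "
from h import *
go((514.3,226.6,367),-.192)
"
```

```text
t 24.95 turn [0.02 0.09 7.36] shift [ -71.2 -203.8   -0.7] F [ 0.2 -0.1 -1.8] open 42.1 [545.3  12.9 366.3]
```

Call:
apply_moves(commands=[[[0,0,0,0,0,7.4,0.52],[-6,-16,0,0,0,0,0.52],[-12,-34,0,0,0,0,0.52],[-12,-34,0,0,0,0,0.52],[-12,-34,0,0,0,0,0.52],[-12,-34,0,0,0,0,0.52],[-9,-26,0,0,0,0,0.52],[-6,-18,0,0,0,0,0.52],[-2,-8,0,0,0,0,0.52],[0,0,0,0,0,0,0.52],[0,0,0,0,0,0,0.52],[0,0,0,0,0,0,0.52]]])

```text
t: 26.45
tcp_pos: [515.4, 225.8, 367.0]
ee_rot: [0.995, -0.097, 0.0, 0.0]
contact_force: [-0.6, 0.6, -1.2]
opening: 42.0
gripper_force: 5.5
```

```bash
python3 -c "
from h import *
go((514.3,226.6,348),-.192)
im=imaging.get_image('side');old=cv2.imread('pics/side0.png')[:,:,::-1]
cv2.imwrite('pics/J.png',im[:,:,::-1])
d=np.abs(im.astype(int)-old).max(2)[222:275,285:340]
n,l,s,c=cv2.connectedComponentsWithStats((d>12).astype('uint8'))
for i in range(1,n):
  if s[i,4]>15: print('changed',s[i,:4]+[285,222,0,0],s[i,4],c[i]+[285,222])
for z in(23,44):
  print('pred z',z,[proj('side',tr((547.5,12.8,-.063),(11*i,11*j,z+47)))[0].round(1).tolist() for i,j in((1,1),(1,-1),(-1,-1),(-1,1))])
print(d[:,10:45:1][::2,::2])
"
```

```text
t 26.45 turn [ 0.03 -0.01 -0.13] shift [-1.2 -0.6 19. ] F [-0.6  0.6 -1.2] open 42.0 [515.4 225.8 367. ]
changed [285 222  55  53] 2064 [305.57315891 252.03391473]
changed [328 223  12  21] 64 [333.53125  232.453125]
pred z 23 [[313.5, 234.4], [319.3, 244.2], [306.2, 248.9], [300.5, 238.9]]
pred z 44 [[313.2, 225.4], [319.2, 235.3], [305.8, 240.0], [300.0, 230.0]]
[[24 24 24 23 24 22 23 22 22 21  1  0  0  0  0  1  2  2]
 [24 24 24 24 24 24 23  1  0  0  0  0  0  0  0  0  2 33]
 [25 25 25 25 73 31 26  0  0  0  0  0  0  0  0  0  0 32]
 [26 75 30 26 25 23 23 16  0  0  0  0  0  0  0  0  0 29]
 [26 25 24 23 23 24 24 24  0  0  0  0  0  0  0  0  0  0]
 [23 23 23 24 23 23  0  0  0  0  0  0  0  0  0  0  0  0]
 [24 23 23 24 25 26  0  0  0  0  0  0  0  0  0  0  0  0]
 [24 25 27 24 21 22 43 18 36 43  0  0  0  0  0  0  0  0]
 [26 23 22 23 33 42 42 42 41 44 29  0  0  0  0  0  0  0]
 [24 23 23 58 39 42 39 42 40 41 43 11  0  0  0  0  0  0]
 [23 24 25 41 30 40 40 40 40 38 42 42 41 42  0  0  0  0]
 [24 24 24 24 68 37 41 38 39 37 37 34 73 55 56  0  0  0]
 [25 24 23 22 41 35 40 40 37 51 68 69 72 57 55 41  0  0]
 [23 24 24 24 23 67 41 68 70 72 72 73 59 54 53 54 20  0]
 [24 23 23 23 22 42 37 19 19 25 57 52 55 56 23 23 23  0]
 [24 23 23 24 24 36  8 11 21 35 71 56 24 23 22 22 23  0]
 [24 25 25 24 23 23  9  5 13 30 32 23 23 23 25 23 22 21]
 [25 24 23 23 23 25 25 31 36 27 23 24 24 22 22 21 21 20]
 [23 24 26 24 25 25 24 24 25 25 23 22 21 21 20 22 23 21]
 [25 24 25 25 24 24 25 24 22 22 21 20 22 23 22 22 21 21]
 [26 25 25 26 25 22 22 22 21 22 24 23 22 21 21 21 21 23]
 [26 25 24 23 23 22 22 24 24 23 22 22 22 21 22 23 24 24]
 [24 23 22 23 24 25 24 24 22 22 22 23 23 24 24 25 24 24]
 [24 24 25 24 24 23 23 22 23 24 24 25 25 26 26 24 22 22]
 [26 24 24 23 23 23 24 25 24 25 25 26 26 23 23 23 22 22]
 [39 43 24 52 27 28 28 25 27 27 25 23 24 23 22 22 23 25]
 [47 46 70 63 62 61 30 27 24 25 24 23 22 23 25 26 25 23]]
```

The pin stands in the bore: the changed region's head corners are ≈(301,241), (313,236) and (318,245), which matches a foot about 22 mm below the mouth with the head square. Now the tongs go back.

Call:
apply_moves(commands=[[[-1.2,-0.6,0,0,0,-0.1,0.52],[0,0,12,0,0,0,0.52],[0,0,15,0,0,0,0.52],[0,0,15,0,0,0,0.52],[0,0,0,0,0,0,0.52],[0,0,0,0,0,0,0.52]]])

```text
t: 27.25
tcp_pos: [514.1, 227.8, 325.0]
ee_rot: [0.995, -0.095, 0.0, -0.0]
contact_force: [0.5, 0.5, -0.1]
opening: 42.3
gripper_force: 5.5
```

```bash
python3 -c "
from h import *
go((514.3,226.6,258),-.192)
"
```

```text
t 27.25 turn [-0.01 -0.01  0.07] shift [ 0.4  1.2 67. ] F [ 0.5  0.5 -0.1] open 42.3 [514.1 227.8 325. ]
```

Call:
apply_moves(commands=[[[0.3,1.0,0,0,0,0,0.52],[0,0,8,0,0,0,0.52],[0,0,8,0,0,0,0.52],[0,0,8,0,0,0,0.52],[0,0,0,0,0,0,0.52],[0,0,0,0,0,0,0.52]]])

```text
t: 28.0
tcp_pos: [514.2, 226.7, 301.1]
ee_rot: [0.995, -0.095, 0.0, -0.0]
contact_force: [0.7, -0.2, -0.7]
opening: 42.0
gripper_force: 5.5
```

Call:
apply_moves(commands=[[[0,0,8,0,0,0,0.52],[0,0,8,0,0,0,0.52],[0,0,8,0,0,0,0.52],[0,0,8,0,0,0,0.52],[0,0,6,0,0,0,0.52],[0,0,0,0,0,0,0.52],[0,0,0,0,0,0,0.52]]])

```text
t: 28.88
tcp_pos: [514.2, 226.7, 263.2]
ee_rot: [0.995, -0.095, 0.0, -0.0]
contact_force: [0.6, -0.6, -1.7]
opening: 41.8
gripper_force: 5.5
```

Call:
apply_moves(commands=[[[0,0,2,0,0,0,0.52],[0,0,2,0,0,0,0.52],[0,0,0,0,0,0,0.52],[0,0,0,0,0,0,0.52]]])

```text
t: 29.38
tcp_pos: [514.1, 226.6, 259.1]
ee_rot: [0.995, -0.095, 0.0, -0.0]
contact_force: [0.9, 0.4, -0.8]
opening: 42.0
gripper_force: 5.5
```

Call:
apply_moves(commands=[[[0,0,1,0,0,0,0.52],[0,0,0,0,0,0,0.52],[0,0,0,0,0,0,0.52]]])

```text
t: 29.75
tcp_pos: [514.1, 226.6, 258.0]
ee_rot: [0.995, -0.095, 0.0, 0.0]
contact_force: [0.1, 0.8, -0.8]
opening: 42.2
gripper_force: 5.5
```

Call:
apply_moves(commands=[[[0,0,1,0,0,0,0.52],[0,0,0,0,0,0,0.52],[0,0,0,0,0,0,0.52]]])

```text
t: 30.12
tcp_pos: [514.2, 226.7, 257.7]
ee_rot: [0.995, -0.095, 0.0, -0.0]
contact_force: [-1.3, -0.7, 5.8]
opening: 42.0
gripper_force: 5.3
```

Contact with the stand at the original height (257.7). I ease up 0.5 mm, open and retreat.

Call:
apply_moves(commands=[[[0,0,-0.5,0,0,0,0.5],[0,0,0,0,0,0,0.47],[0,0,0,0,0,0,0.3],[0,0,0,0,0,0,0],[0,0,0,0,0,0,0],[0,0,0,0,0,0,0],[0,0,0,0,0,0,0],[0,0,0,0,0,0,0],[0,0,0,0,0,0,0],[0,0,0,0,0,0,0]]])

```text
t: 31.38
tcp_pos: [514.1, 226.6, 257.6]
ee_rot: [0.995, -0.095, 0.0, 0.0]
contact_force: [0.1, 0.4, -0.4]
opening: 87.0
gripper_force: 0.0
```

Call:
apply_moves(commands=[[[0,0,-10,0,0,0,0],[0,0,-25,0,0,0,0],[0,0,-40,0,0,0,0],[0,0,-40,0,0,0,0],[0,0,-30,0,0,0,0],[0,0,0,0,0,0,0],[0,0,0,0,0,0,0],[0,0,0,0,0,0,0],[0,0,0,0,0,0,0]]])

```text
t: 32.5
tcp_pos: [514.0, 226.5, 401.5]
ee_rot: [0.995, -0.095, -0.001, 0.0]
contact_force: [-0.6, -0.1, -0.2]
opening: 87.0
gripper_force: 0.0
```

```bash
python3 -c "
from h import *
im=imaging.get_image('side');old=cv2.imread('pics/side0.png')[:,:,::-1]
go((514.3,226.6,400),-.192)
d=np.abs(im.astype(int)-old).max(2)
print('stand/tongs diff (rows 165-215)',d[165:215,215:268].mean(), 'rows 145-165');print(d[138:170:2,224:252:2])
# edge-based shift of the tongs against the first picture
g=lambda a:cv2.Canny(cv2.cvtColor(np.ascontiguousarray(a),cv2.COLOR_RGB2GRAY),60,150).astype('float32')
T=cv2.GaussianBlur(g(old),(0,0),1)[140:185,222:255];S=cv2.GaussianBlur(g(im),(0,0),1)[130:195,212:265]
print(cv2.minMaxLoc(cv2.matchTemplate(S,T,cv2.TM_CCOEFF_NORMED))[1:4:2])
"
```

```text
t 32.55 turn [0.05 0.08 0.07] shift [ 0.3 -0.1  1.7] F [-0.9  0.4 -0.1] open 86.6 [514.  226.6 401.7]
stand/tongs diff (rows 165-215) 6.466037735849056 rows 145-165
[[ 7  6  7  7  6  8 30 10  6  7  7  6  7  8]
 [ 6 17  1  0  0  0  0  3  6  7  6  7  6  7]
 [ 7  6  0  0  0  0  0  0  7  8  7  8  7  6]
 [ 7  7  0  0  0  0  0  0 23  7  7  6  8  6]
 [ 6  7  0  0  0  0  0  0  6  6  7  7  8  7]
 [ 6  8  1  0  0  0  1  6 11  9  9  6  8  7]
 [ 6  9 16  6  6  3  6  6  6  7  8  8  8  8]
 [ 6  9  7  5  7  7  6  7  7 37  8  8  7  9]
 [ 7  6  8  5  6  7  3  1  1  2  8  9  6  7]
 [ 6  9  9  0  2  7  5  7  8  7  8  7  7  7]
 [ 5  6  7  8  8  7  8  7  7  8  9  8  8  8]
 [ 8  7  8 14  7  8  8  8  7  7  8  7  8  6]
 [ 7  9  7  8  7  8  7  7  9  8 24  6  6  6]
 [ 8  8  9  2  7  8  8  7  9  9 12  6  5  6]
 [ 6  6  7  7  7  7  8  8  8  8  7  7  6  5]
 [ 6  8  8  8  5  6  7  8  7  7  7  8  8  8]]
(0.9408128261566162, (10, 10))
```

The tongs hang exactly where they started (match shift 0 px, score 0.94). The arm is clear, so I hand in.

```bash
python3 -c "
from bench import bot
print(bot.close_job())"
```

```text
the job is handed in; nothing more can be done
None
```

I handed the job in at about 33 s: the pin was bedded at about 15 N, released and standing square in the bore, and the tongs are back in the stand; I never felt the catches, and no verdict was returned.

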